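# Put the cleaned clock parts away in the bench drawer

## Robot

A 6-joint arm with a two-finger parallel gripper is mounted at the origin on the work surface. World frame = base frame: x ahead of the robot, y to its left, z up, the work surface at z = 0. Lengths are in m, angles in degrees, forces in N, time in s.
With the tool pointing down it reaches from about 0.4 to 0.825 m from the base axis. Payload 7 kg.
Tool frame: the origin (TCP) lies midway between the tips of the shut fingers; the grasp point (between the pads) lies 19 mm behind it; y points along the fingers, z is the direction in which the jaws open and shut, and the axes are right-handed (so a half turn about y gives the same grasp; the last joint's range is limited). The gripper opens to 88 mm and grips with 3 to 60 N. Pads are 19 mm wide; open, the fingers measure 130 mm over their backs; the gripper's body (78 mm by 193 mm) begins 47 mm behind the grasp point.
Start: joints at [87.84, 20.546, 0.682, 0, -70.136, -16.507], TCP at [0.216, 0.639, 0.227] pointing down, gripper open.
Joint ranges: [-176.03, 176.03], [-82.01, 121.73], [-58.28, 71.71], [-173.87, 95.51], [-174.79, -0.11], [-173.66, 173.66]. Speed limits (degrees/s): [136.94, 136.94, 172.46, 180, 180, 180].

## Interface

Orientations are given as [roll, pitch, yaw] about the fixed x, y, z axes, in that order (R = Rz(yaw) Ry(pitch) Rx(roll)).
In Python, from plant import ctrl gives the robot as it stands.
- The arm moves only by the tool step_arm, never from a script. Its argument "rows" is a list that holds one entry, the list of rows, each a list of 7 numbers: the gripper command: -1 is shut, 1 is fully open, values between are in proportion, then the shift along the world's x, y, z in cm, then the turn, a rotation vector about the world's x, y, z in degrees. In form: [[[fingers, tx, ty, tz, rx, ry, rz], ...]]. A call has 1 to 12 rows; each row shifts and turns the commanded pose from where the row before left it; what a row does not reach is not made up. A row lasts 1/8 s, in which the tool goes at most 62.5 mm and 10.7 degrees, less where a joint would pass 70% of its speed; a pose out of reach is approached as far as the arm can. A call is refused whole if a number of a shift passes 6.25 or a number of a turn 10.7, either way. A call with a gripper value outside its range is refused whole. The fingers move at their own pace and stop on an object; the grip force is fixed at half the most. Time passes only in rows, so rows that do not move let the fingers close. It gives the time, the measured TCP pose, the force and the opening at its end, in the units of the state.
- ctrl.get_obs(): the state, without advancing time (a new reading comes with each control period).
- ctrl.snapshot(name): name is "scene" or "side" or "wrist"; returns the picture (400x640x3 uint8, blue, green, red); there is no depth.
- ctrl.camera_params(name): a dict with "vertical_fov" (degrees; the focal length in pixels is half the picture's height over the tangent of half this angle, whatever the lens; pixels are square), "cx", "cy" (the principal point, pixels), "rvec" (rotation vector, rad) and "tvec" (3), from world to camera coordinates, as OpenCV has them. Camera axes: x right, y down, z forward; pixel columns grow to the right and rows downward; lengths in m; the calibration is good to about 2 mm. A picture is of the moment at which its call begins: read the wrist's pose just before it. camera_params takes no time and is no camera call; for the wrist camera it gives the pose at the moment of the call.
- ctrl.close_job(): hands the job in, once; it reports no verdict.
The state is a dict: "clock": time; "joint_pos": joint angles; "qvel": joint speeds; "tau": joint torques, N m; "tool_pos": TCP position; "orientation": TCP orientation; "force": force on the tool from outside, world axes, zero at the start; "moment": the same for the moment, N m; "opening": finger opening in m.
Only numpy, scipy, OpenCV 4.12 (cv2) and the standard library are available. Lean on these libraries where they do the work, as an engineer would, in place of code of your own. Each camera call takes 0.05 s, during which the arm holds its last target. There are 200 camera calls.

## Task

Put today's cleaned parts away: open the cabinet's drawer, lift every basket off its hook on the drying stand and stand it on the drawer's open floor together with the domed movement, draw every dial plate up out of the blue rack and stand it on edge down in one of the drawer's black slots, one dial to a slot, then push the drawer fully shut. Keep everything upright, set things down rather than drop them, and leave the other things on the bench alone; how many baskets and dials there are varies.

Things in the scene. Friction and masses are not known exactly. Their poses are not given: they have to be found in the camera images.
- basket_red: steel drum 62 mm wide, 30 tall, rigid bail, red tab on top; 110-210 g. Origin: centre of underside, z up. Bail spans body y: uprights at y +-26, flat crossbar z 68-74 (8 along x, 57 along y). Tab: 14 (x) x 20 (y), z 74-104. Hangs with the crossbar's underside on a hook; 38 mm free from lid to crossbar, so lift 14-28 mm (best 20), draw off 60 mm, then raise. None if absent
- basket_blue: steel drum 62 mm wide, 30 tall, rigid bail, blue tab on top; 110-210 g. Origin: centre of underside, z up. Bail spans body y: uprights at y +-26, flat crossbar z 68-74 (8 along x, 57 along y). Tab: 14 (x) x 20 (y), z 74-104. Hangs with the crossbar's underside on a hook; 38 mm free from lid to crossbar, so lift 14-28 mm (best 20), draw off 60 mm, then raise. None if absent
- basket_yellow: steel drum 62 mm wide, 30 tall, rigid bail, yellow tab on top; 110-210 g. Origin: centre of underside, z up. Bail spans body y: uprights at y +-26, flat crossbar z 68-74 (8 along x, 57 along y). Tab: 14 (x) x 20 (y), z 74-104. Hangs with the crossbar's underside on a hook; 38 mm free from lid to crossbar, so lift 14-28 mm (best 20), draw off 60 mm, then raise. None if absent
- dial_white: clock dial plate, white enamel with a white face disc: 74 mm wide (body x), 6 mm thick (body y), 100 mm tall (z). Origin at the middle of its lower edge. 100 to 190 g. At the start stands on edge in a slot of the rack. None if absent
- dial_black: clock dial plate, white enamel with a black face disc: 74 mm wide (body x), 6 mm thick (body y), 100 mm tall (z). Origin at the middle of its lower edge. 100 to 190 g. At the start stands on edge in a slot of the rack. None if absent
- dome: watch movement on a round brass base under a clear dome: base 66 mm diameter, 14 tall; dome 56 mm diameter up to z 62; black knob on top, 20 mm diameter, z 62 to 90. Origin at the centre of the underside. 210 to 390 g. Starts standing on the table, right of the robot
- stand: drying stand, fixed, at left; origin under its middle on the table. Dark board (300 mm along y, front face x +43, top z 183) with three hooks at y -90, 0, +90 running out along the stand's -x: arm 8 mm square, top z 139; upturned tip at x -14 to -22, top z 151. A basket hangs at about x 0, axes parallel to the stand's; draw it off along -x
- rack: slotted rack, fixed, on the right: aluminium base 90 x 115 x 10 mm with two blue slots that run along its x, centred at y -31 and +31, 9 mm wide, floor at z 10, walls up to z 40. Origin under its middle on the table
- cabinet_front (a point): middle of the top front edge of the fixed wooden cabinet, 155 mm above the table; the cabinet (250 along x, 380 along y) faces its own -x and extends 250 mm to +x from here. A brass desk clock 100 mm tall is fixed on its top, 160 to 210 mm behind this point
- drawer (a joint): opening of the cabinet's drawer in m: 0 shut, 0.20 fully open; slides along the cabinet's -x with about 2 N friction, stays where left
- drawer_handle (a point): middle of the brass handle bar: 130 mm along the cabinet's y, 10 thick (x), 12 tall, centred 45 mm in front of the drawer's front panel; moves with the drawer. Panel top 30 mm, cabinet top 37 mm above it. Axes as the cabinet
- drawer_floor (a point): middle of the front edge of the drawer's inner floor (at the foot of the front panel), 20 mm above the table; moves with the drawer, axes as the cabinet. Floor spans x 0 to +210, y +-169 (open for baskets and dome from y -50 to +169; dial slots in the rest). Side walls 60 tall, front panel 128 above it, headroom when shut 123. Fully open, the cabinet top covers x above +190
- slot_a (a point): point on the drawer's floor at its front edge, in line with the outer black dial slot, which runs along the cabinet's x with walls from x +70 to +140 (middle +105): 11 mm wide, walls 26 tall, flared lips above up to 37 that open to about 26 wide. Axes as the cabinet
- slot_b (a point): the same for the inner black dial slot, 60 mm further to +y
- amber_jar: brown jar, 44 mm diameter, 70 tall; a bystander, to be left alone
- dish: glass dish, 90 mm diameter; a bystander, to be left alone
- screwdriver: screwdriver, 150 mm long; a bystander, to be left alone
- loupe: black eye loupe, 36 mm diameter; a bystander, to be left alone
- parts_box: clear parts box, 60 x 85 x 22 mm; a bystander, to be left alone
- ring_holder: low brass ring holder, 60 mm diameter, 22 tall; a bystander, to be left alone
Not all that is in view belongs to the job. Leave any pink look-alike of the dome alone. Leave any green look-alike of the basket_red alone.

How it is judged (in metres and radians):
On the way, in this order (a step that is already met when the one before it is completed fails the run):
1. the drawer is pulled open (at least 150 mm) (value of joint drawer above 0.15 m), for 0.2 s.
2. with the drawer open, every basket and the dome stand upright on its floor and every dial stands in a slot, released (value of joint drawer above 0.1 m and x of basket_red in the frame of drawer_floor between 0 and 0.21 m and z of basket_red in the frame of drawer_floor between -0.008 and 0.01 m and angle between each of basket_red, basket_blue, basket_yellow, dial_white, dial_black, dome's own z axis and vertical below 0.2 rad and linear speed of each of basket_red, basket_blue, basket_yellow, dial_white, dial_black, dome below 0.03 m/s and y of basket_red in the frame of drawer_floor between -0.17 and 0.17 m and x of basket_blue in the frame of drawer_floor between 0 and 0.21 m and z of basket_blue in the frame of drawer_floor between -0.008 and 0.01 m and y of basket_blue in the frame of drawer_floor between -0.17 and 0.17 m and x of basket_yellow in the frame of drawer_floor between 0 and 0.21 m and z of basket_yellow in the frame of drawer_floor between -0.008 and 0.01 m and y of basket_yellow in the frame of drawer_floor between -0.17 and 0.17 m and x of dial_white in the frame of drawer_floor between 0 and 0.21 m and z of dial_white in the frame of drawer_floor between -0.008 and 0.01 m and (y of dial_white in the frame of slot_a between -0.008 and 0.008 m or y of dial_white in the frame of slot_b between -0.008 and 0.008 m) and x of dial_black in the frame of drawer_floor between 0 and 0.21 m and z of dial_black in the frame of drawer_floor between -0.008 and 0.01 m and (y of dial_black in the frame of slot_a between -0.008 and 0.008 m or y of dial_black in the frame of slot_b between -0.008 and 0.008 m) and x of dome in the frame of drawer_floor between 0 and 0.21 m and z of dome in the frame of drawer_floor between -0.008 and 0.01 m and y of dome in the frame of drawer_floor between -0.17 and 0.17 m and contact force between the fingers and basket_red below 0.1 N and contact force between the fingers and basket_blue below 0.1 N and contact force between the fingers and basket_yellow below 0.1 N and contact force between the fingers and dial_white below 0.1 N and contact force between the fingers and dial_black below 0.1 N and contact force between the fingers and dome below 0.1 N), for 0.2 s.
At the end, for the whole second after the job is handed in: The drawer is shut to within 8 mm; every present basket and the dome stand upright (within 0.2 rad) on its floor, every present dial stands upright (within 0.2 rad) on the floor of a drawer slot (within 8 mm of the slot's middle line), all at rest (value of joint drawer below 0.008 m and x of basket_red in the frame of drawer_floor between 0 and 0.21 m and z of basket_red in the frame of drawer_floor between -0.008 and 0.01 m and angle between each of basket_red, basket_blue, basket_yellow, dial_white, dial_black, dome's own z axis and vertical below 0.2 rad and linear speed of each of basket_red, basket_blue, basket_yellow, dial_white, dial_black, dome below 0.03 m/s and y of basket_red in the frame of drawer_floor between -0.17 and 0.17 m and x of basket_blue in the frame of drawer_floor between 0 and 0.21 m and z of basket_blue in the frame of drawer_floor between -0.008 and 0.01 m and y of basket_blue in the frame of drawer_floor between -0.17 and 0.17 m and x of basket_yellow in the frame of drawer_floor between 0 and 0.21 m and z of basket_yellow in the frame of drawer_floor between -0.008 and 0.01 m and y of basket_yellow in the frame of drawer_floor between -0.17 and 0.17 m and x of dial_white in the frame of drawer_floor between 0 and 0.21 m and z of dial_white in the frame of drawer_floor between -0.008 and 0.01 m and (y of dial_white in the frame of slot_a between -0.008 and 0.008 m or y of dial_white in the frame of slot_b between -0.008 and 0.008 m) and x of dial_black in the frame of drawer_floor between 0 and 0.21 m and z of dial_black in the frame of drawer_floor between -0.008 and 0.01 m and (y of dial_black in the frame of slot_a between -0.008 and 0.008 m or y of dial_black in the frame of slot_b between -0.008 and 0.008 m) and x of dome in the frame of drawer_floor between 0 and 0.21 m and z of dome in the frame of drawer_floor between -0.008 and 0.01 m and y of dome in the frame of drawer_floor between -0.17 and 0.17 m); the robot touches nothing.
It fails at once if a basket or dial is tipped over (more than 1 rad) (angle between any of basket_red, basket_blue, basket_yellow, dial_white, dial_black's own z axis and vertical above 1 rad).
It fails at once if a basket, dial or the domed movement is dropped (falls free faster than 0.8 m/s) ((linear speed of basket_red above 0.8 m/s and contact force between the fingers and basket_red below 0.05 N) or (linear speed of basket_blue above 0.8 m/s and contact force between the fingers and basket_blue below 0.05 N) or (linear speed of basket_yellow above 0.8 m/s and contact force between the fingers and basket_yellow below 0.05 N) or (linear speed of dial_white above 0.8 m/s and contact force between the fingers and dial_white below 0.05 N) or (linear speed of dial_black above 0.8 m/s and contact force between the fingers and dial_black below 0.05 N) or ((linear speed of dome above 0.8 m/s and contact force between the fingers and dome below 0.05 N) and height (world z) of dome above 0.03 m)).
It fails at once if a bystander is moved more than 40 mm (distance of any of amber_jar, dish, screwdriver, loupe, parts_box, ring_holder from where it was at the start of the episode above 0.04 m).
Of basket_red, basket_blue, basket_yellow only 2 to 3 are there at a start; the rules pass over those that are not, and their reading is None.
Of dial_white, dial_black only 1 to 2 are there at a start; the rules pass over those that are not, and their reading is None.
At some moment in a run one of dome may be knocked a few centimetres aside while the robot is not near it.
It also fails if it takes over 210 s, if anything falls off the work surface, if the arm or the gripper's body presses on something with over 40 N, if the wrist force passes 120 N, or if a joint passes its speed limit or range.

## Working session

There is one attempt and no reset: what is moved stays moved. The work goes in short steps, Python scripts to look and compute and a tool call to move; the robot and the scene stay as the last step left them, time stands still between calls to the robot, and variables do not carry over. Pictures are saved under pics/ and viewed, about 12 in all and at most 16, crops included, and the job is handed in when it is done.

Besides the shell and the picture viewer there is one more tool, called after ">>>" as name(argument=value, ...) on one line, values as JSON. step_arm: Moves the arm, as the interface text tells. Its arguments: {"type":"object","properties":{"rows":{"type":"array"}},"required":["rows"]}

```bash
mkdir -p pics; ls; cat > h.py <<'E'
import cv2, numpy as np
from plant import ctrl
def cam(n):
    p=ctrl.camera_params(n); f=200/np.tan(np.radians(p["vertical_fov"])/2)
    K=np.array([[f,0,p["cx"]],[0,f,p["cy"]],[0,0,1]]); R=cv2.Rodrigues(np.array(p["rvec"],float))[0]
    return K,R,np.array(p["tvec"],float).ravel()
def atz(c,u,v,z):
    K,R,t=c; d=R.T@np.linalg.inv(K)@[u,v,1]; o=-R.T@t; return (o+d*(z-o[2])/d[2]).round(4)
def proj(c,P):
    K,R,t=c; q=K@(R@np.array(P,float)+t); return (q[:2]/q[2]).round(1)
def snap(n,f,crop=None,s=1):
    c=cam(n); im=ctrl.snapshot(n)
    cv2.imwrite("pics/raw_"+f+".png",im)
    if crop: im=im[crop[1]:crop[3],crop[0]:crop[2]]
    if s!=1: im=cv2.resize(im,None,fx=s,fy=s,interpolation=cv2.INTER_CUBIC)
    cv2.imwrite("pics/"+f+".png",im); return c
E
python3 - <<'E'
from h import *
a=snap("scene","sc0",s=1.25); b=snap("side","si0",s=1.25)
for c in (a,b): print(c[0],-c[1].T@c[2],c[1][2])
print(ctrl.get_obs())
E
```

```text
pics
[[451.96474767   0.         327.58864444]
 [  0.         451.96474767 193.92700765]
 [  0.           0.           1.        ]] [1.17049402 0.1200761  1.18365698] [-0.53023782 -0.10871125 -0.84085059]
[[488.06329984   0.         315.988707  ]
 [  0.         488.06329984 204.34511178]
 [  0.           0.           1.        ]] [ 0.05200818 -1.06964607  0.83664985] [ 0.34368932  0.77212387 -0.53451134]
{'clock': 0.1, 'joint_pos': array([ 8.78379300e+01,  2.05837528e+01,  6.40308403e-01, -1.61490047e-02,
       -7.01358152e+01, -1.65077513e+01]), 'qvel': array([ 0.03008057, -0.11718041,  0.16896238,  0.06083746,  0.04810044,
        0.00779367]), 'tau': array([-4.62521766e-04, -5.84159768e+01,  2.93751061e+01,  7.01533824e+00,
        1.01758653e-02, -5.24193570e-05]), 'tool_pos': array([0.21596334, 0.6390721 , 0.22577153]), 'orientation': array([-8.99196932e+01,  7.96660338e-03,  1.61324686e+02]), 'force': array([ 0.10302064,  0.32863451, -0.29941858]), 'moment': array([ 0.03911666, -0.01829868,  0.02589952]), 'opening': 0.08747830732667636}
```

View pics/sc0.png

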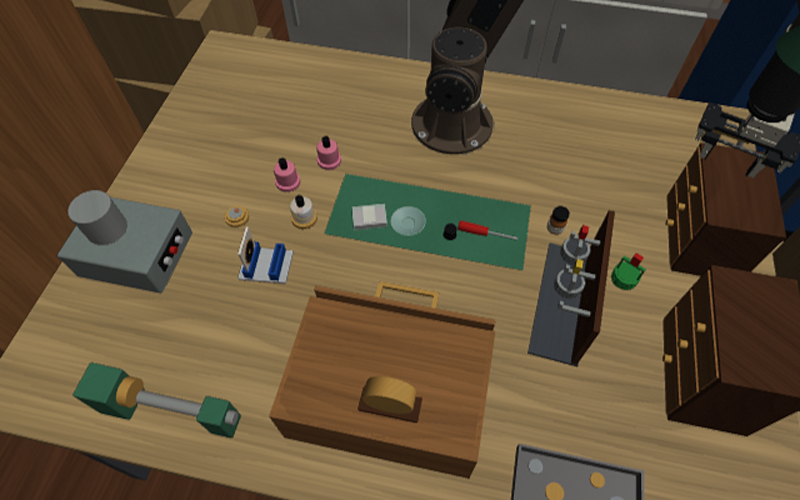

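View pics/si0.png

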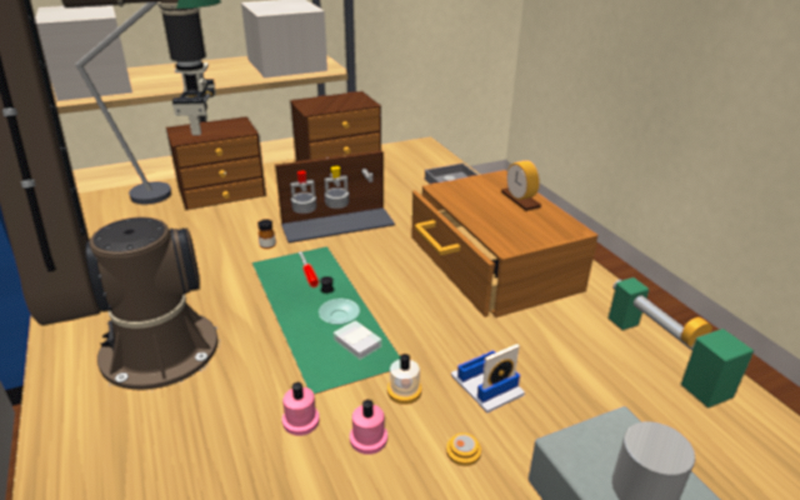

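```bash
cat >> h.py <<'E'
def crop(f,x0,y0,x1,y1,s):
    im=cv2.imread("pics/raw_"+f+".png")[y0:y1,x0:x1]
    im=cv2.resize(im,None,fx=s,fy=s,interpolation=cv2.INTER_CUBIC)
    for x in range(-(-x0//10)*10,x1,10):
        X=int((x-x0+.5)*s); cv2.line(im,(X,0),(X,6),(0,255,255),1)
        if x%20==0: cv2.putText(im,str(x),(X-8,16),0,.35,(0,255,255),1)
    for y in range(-(-y0//10)*10,y1,10):
        Y=int((y-y0+.5)*s); cv2.line(im,(0,Y),(6,Y),(0,255,255),1)
        if y%20==0: cv2.putText(im,str(y),(8,Y+4),0,.35,(0,255,255),1)
    return im
def comp(out,*ims,v=False):
    a=1 if not v else 0
    m=max(i.shape[1-a] for i in ims)
    ims=[cv2.copyMakeBorder(i,0,(m-i.shape[0]) if a else 0,0,0 if a else m-i.shape[1],0) for i in ims]
    r=cv2.hconcat(ims) if a else cv2.vconcat(ims); print(r.shape); cv2.imwrite("pics/"+out+".png",r)
def tri(c1,p1,c2,p2):
    P=[c[0]@np.hstack([c[1],c[2][:,None]]) for c in (c1,c2)]
    X=cv2.triangulatePoints(P[0],P[1],np.array(p1,float).reshape(2,1),np.array(p2,float).reshape(2,1)).ravel(); X=X[:3]/X[3]
    return X.round(4),(proj(c1,X)-p1).round(1),(proj(c2,X)-p2).round(1)
E
python3 - <<'E'
from h import *
comp("A",crop("sc0",420,160,520,295,4),crop("si0",215,115,315,200,4))
comp("B",crop("sc0",170,145,265,235,4),crop("si0",300,265,425,365,3))
comp("C",crop("sc0",210,220,400,390,2.3),crop("si0",325,125,480,250,2.3))
E
```

```text
(540, 800, 3)
(360, 755, 3)
(391, 793, 3)
```

View pics/A.png

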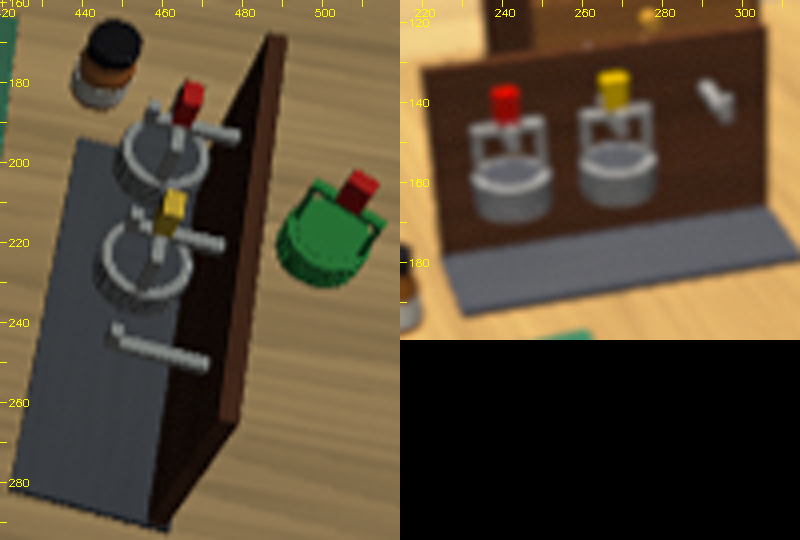

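View pics/B.png

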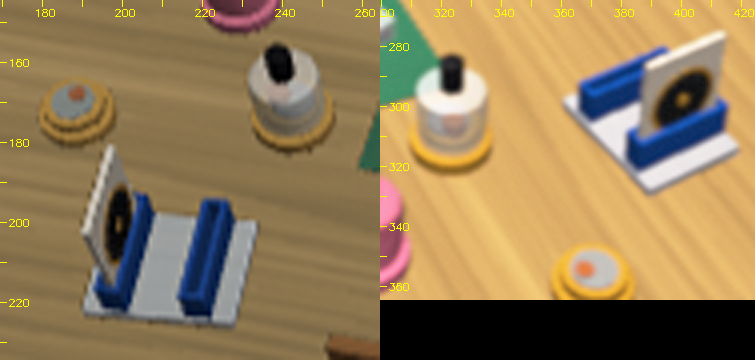

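View pics/C.png

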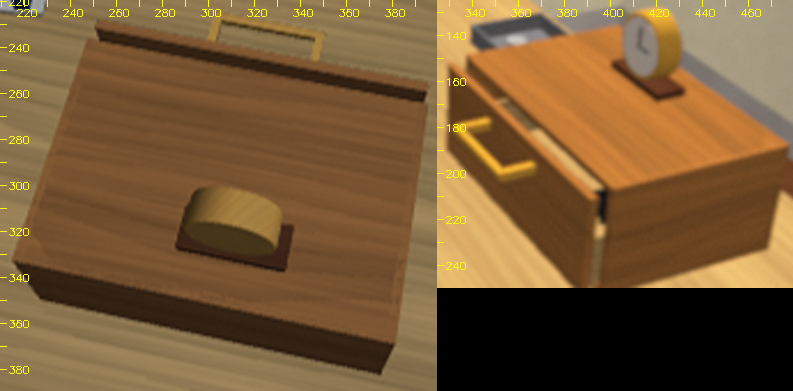

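```bash
python3 - <<'E'
from h import *
a,b=cam("scene"),cam("side")
A=lambda u,v,z:atz(a,u,v,z)
for n,u,v,z in [("cabFL",247.8,236,.155),("cabFR",395.2,263.9,.155),("cabBL",215.6,333.4,.155),("cabBR",381.2,368.6,.155),("handL",306,228.5,.124),("handR",349.5,236,.124),
("rk1",190.5,222.5,.01),("rk2",228.3,225.8,.01),("rk3",234,200,.01),("dialback",197,181.2,.11),("dialfront",191,202.5,.11),("knob",238.7,156.5,.09),("base",242.5,172.7,.007),
("redtab",467.2,181.5,.175),("yeltab",463,208.2,.175),("bd1",487,168.5,.183),("bd2",475,264,.183)]: print(n,A(u,v,z))
print(tri(a,(467.2,181.5),b,(240.7,137))); print(tri(a,(463,208.2),b,(267.7,133.5))); print(tri(a,(238.7,156.5),b,(323.5,284.5)))
for n,u,v,z in [("redtab",240.7,137,.175),("yel",267.7,133.5,.175),("knob",323.5,284.5,.09),("dial1",388,286,.11),("dial2",414.3,276,.11)]: print(n,atz(b,u,v,z))
E
```

```text
cabFL [ 0.6899 -0.1851  0.155 ]
cabFR [0.6869 0.1927 0.155 ]
cabBL [ 0.9413 -0.1815  0.155 ]
cabBR [0.9377 0.1949 0.155 ]
handL [ 0.6213 -0.0501  0.124 ]
handR [0.6188 0.067  0.124 ]
rk1 [ 0.6151 -0.4074  0.01  ]
rk2 [ 0.602  -0.2945  0.01  ]
rk3 [ 0.5128 -0.3067  0.01  ]
dialback [ 0.5307 -0.3943  0.11  ]
dialfront [ 0.6021 -0.3846  0.11  ]
knob [ 0.4061 -0.3133  0.09  ]
base [ 0.4075 -0.314   0.007 ]
redtab [0.4149 0.3507 0.175 ]
yeltab [0.5027 0.3438 0.175 ]
bd1 [0.3657 0.4    0.183 ]
bd2 [0.6598 0.378  0.183 ]
(array([0.4166, 0.3502, 0.1773]), array([0., 0.]), array([0., 0.]))
(array([0.5052, 0.3428, 0.1776]), array([-0.2,  0.2]), array([-0.2, -0.1]))
(array([ 0.4087, -0.3123,  0.093 ]), array([-0.1,  0.1]), array([-0.2, -0.1]))
redtab [0.4178 0.3554 0.175 ]
yel [0.5071 0.3474 0.175 ]
knob [ 0.4104 -0.3097  0.09  ]
dial1 [ 0.5294 -0.3909  0.11  ]
dial2 [ 0.6015 -0.3856  0.11  ]
```

>>> step_arm(rows=[[[-1,0,0,5,0,0,0],[-1,0,0,4,0,0,0],[-1,3.3,-4.9,0,0,0,6.4],[-1,3.3,-4.9,0,0,0,6.4],[-1,3.3,-4.9,0,0,0,6.4],[-1,3.3,-4.9,0,0,0,0],[-1,3.3,-4.9,0,0,0,0],[-1,3.3,-4.9,0,0,0,0],[-1,3.3,-4.9,0,0,0,0],[-1,3.3,-4.9,0,0,0,0],[-1,3.3,-4.9,0,0,0,0],[-1,3.3,-4.9,0,0,0,0]]])

```text
clock: 1.6
tool_pos: [0.5467, 0.1477, 0.3164]
orientation: [-90.0, -0.0, -179.5]
force: [0.8, 1.5, 0.4]
opening: 0.0003
```

```bash
python3 - <<'E'
from h import *
b=cam("side");a=cam("scene")
print(atz(b,337,183,.118),atz(b,354.6,202,.118),atz(a,444,183,0.))
print(atz(b,*(326,177),.118))
E
```

```text
[0.6189 0.0522 0.118 ] [ 0.6176 -0.0626  0.118 ] [0.3054 0.3189 0.    ]
[0.6043 0.0981 0.118 ]
```

>>> step_arm(rows=[[[-1,3.1,-4.8,-1,0,0,0],[-1,3.1,-4.8,-2,0,0,0],[-1,3.1,-4.8,-2,0,0,0],[-1,0,0,-5,0,0,0],[-1,0,0,-5,0,0,0],[-1,0,0,-2,0,0,0],[-1,0,0,-2,0,0,0],[-1,0,0,-1,0,0,0],[-1,0,0,-1,0,0,0],[-1,0,0,0,0,0,0]]])

```text
clock: 2.85
tool_pos: [0.6388, 0.0055, 0.1061]
orientation: [-90.0, -0.0, -179.5]
force: [-0.2, -0.4, -0.2]
opening: 0.0001
```

>>> step_arm(rows=[[[-1,-0.5,0,0,0,0,0],[-1,-1,0,0,0,0,0],[-1,-2,0,0,0,0,0],[-1,-2.5,0,0,0,0,0],[-1,-2.5,0,0,0,0,0],[-1,-2.5,0,0,0,0,0],[-1,-2.5,0,0,0,0,0],[-1,-2.5,0,0,0,0,0],[-1,-2,0,0,0,0,0],[-1,-1,0,0,0,0,0],[-1,-0.8,0,0,0,0,0],[-1,0,0,0,0,0,0]]])

```text
clock: 4.35
tool_pos: [0.447, 0.0067, 0.1085]
orientation: [-90.1, 0.7, -179.3]
force: [19.8, -7.2, -9.8]
opening: 0.0002
```

>>> step_arm(rows=[[[-1,1,0,0,0,0,0],[-1,0.4,0,3,0,0,0],[-1,0,0,6,0,0,0],[-1,0,3,5,0,0,-10.5],[-1,0.5,4,3,0,0,-10.5],[0,0.5,4,0,0,0,-10.5],[0.4,0.5,4,0,0,0,-10.5],[0.4,0.5,4,0,0,0,-10.5],[0.4,0.5,4,0,0,0,-10.5],[0.4,0.5,4,0,0,0,-10.5],[0.4,0.5,3,0,0,0,-10.5],[0.4,0.5,3,0,0,0,-10.5]]])

```text
clock: 5.85
tool_pos: [0.4948, 0.3365, 0.276]
orientation: [-89.9, 0.1, 85.7]
force: [-0.1, 0.0, -0.1]
opening: 0.0599
```

```bash
python3 - <<'E'
from h import *
snap("scene","sc1"); snap("wrist","w1"); snap("side","si1")
o=ctrl.get_obs(); print(o["tool_pos"],o["orientation"],o["opening"])
comp("D",crop("sc1",200,140,430,300,2.4),cv2.resize(cv2.imread("pics/raw_w1.png"),None,fx=.55,fy=.55),v=True)
c=cam("wrist"); print(proj(c,[.505,.343,.175]),proj(c,[.417,.350,.175]))
E
```

```text
[0.49473891 0.33637442 0.27535571] [-89.90439699   0.09933937  86.11626643] 0.06115140975896707
(604, 552, 3)
[309.3 210.8] [401.  211.7]
```

View pics/D.png

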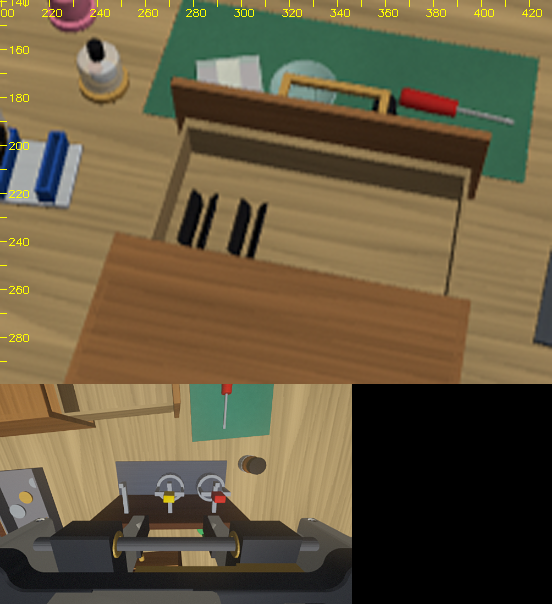

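>>> step_arm(rows=[[[0.3,1.0,0.65,-3,0,0,0],[0.3,0,0,-4,0,0,0],[0.3,0,0,-3,0,0,0],[0.3,0,0,-1.5,0,0,0],[0.3,0,0,-1.1,0,0,0],[0.3,0,0,0,0,0,0],[-1,0,0,0,0,0,0],[-1,0,0,0,0,0,0],[-1,0,0,0,0,0,0],[-1,0,0,0,0,0,0]]])

```text
clock: 7.25
tool_pos: [0.5056, 0.3423, 0.1512]
orientation: [-90.1, -0.1, 86.1]
force: [2.5, -0.7, 2.7]
opening: 0.0227
```

>>> step_arm(rows=[[[-1,0,0,0,0,0,0],[-1,0,0,0.6,0,0,0],[-1,0,0,0.7,0,0,0],[-1,0,0,0.7,0,0,0],[-1,0,0,0,0,0,0]]])

```text
clock: 7.88
tool_pos: [0.5052, 0.3422, 0.1713]
orientation: [-90.0, -0.1, 86.0]
force: [-0.9, 1.0, -2.2]
opening: 0.0196
```

>>> step_arm(rows=[[[-1,-0.1,-1,0,0,0,0],[-1,-0.15,-2,0,0,0,0],[-1,-0.15,-2,0,0,0,0],[-1,-0.1,-1.2,0,0,0,0],[-1,0,0,2,0,0,0],[-1,0,0,3,0,0,0],[-1,0,0,3,0,0,0],[-1,0,0,1,0,0,0]]])

```text
clock: 8.88
tool_pos: [0.5007, 0.2799, 0.2626]
orientation: [-90.1, -0.1, 86.0]
force: [-0.0, -0.3, -2.4]
opening: 0.0199
```

```bash
python3 - <<'E'
from h import *
a=cam("scene")
for p,z in [((318.5,171.4),.124),((361.8,180.2),.124),((272,172.5),.148),((404,196),.148),((284.6,222),.057)]: print(atz(a,*p,z))
comp("E",crop("sc1",262,165,412,265,5)[:, :], )
E
```

```text
[ 0.4324 -0.0586  0.124 ]
[0.4362 0.0685 0.124 ]
[ 0.4806 -0.1814  0.148 ]
[0.4798 0.1907 0.148 ]
[ 0.5791 -0.1254  0.057 ]
(500, 750, 3)
```

View pics/E.png

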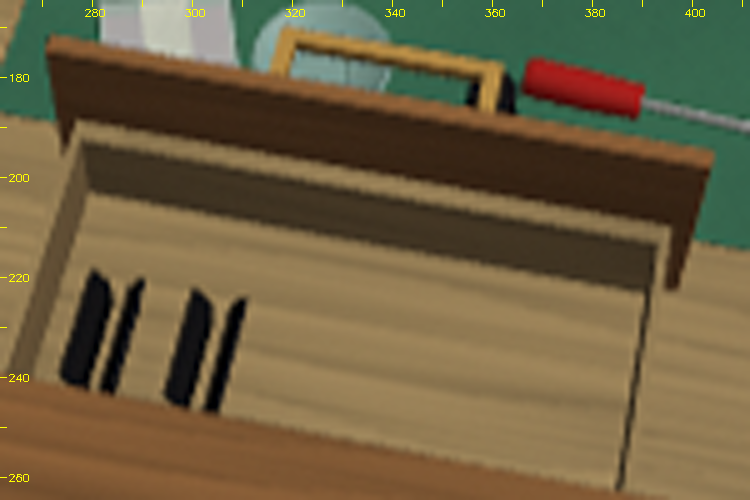

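```bash
python3 - <<'E'
from h import *
a=cam("scene")
for n,p,z in [("floorL",(279.5,203),.02),("floorR",(391.1,222.5),.02),("A f",(279.9,218.1),.057),("A f",(290.5,220.5),.057),("A mid",(285.2,219.3),.057),("A rear",(278.8,241.9),.057),("A rear",(273.5,240.5),.057),("A rear",(284.1,243.3),.057),("B f",(305.4,223.2),.057),("B rear",(299.8,245.9),.057)]: print(n,atz(a,*p,z))
E
```

```text
floorL [ 0.4995 -0.1655  0.02  ]
floorR [0.4948 0.1733 0.02  ]
A f [ 0.5696 -0.1418  0.057 ]
A f [ 0.5708 -0.1102  0.057 ]
A mid [ 0.5702 -0.126   0.057 ]
A rear [ 0.6435 -0.1247  0.057 ]
A rear [ 0.6424 -0.1402  0.057 ]
A rear [ 0.6446 -0.1092  0.057 ]
B f [ 0.5703 -0.0666  0.057 ]
B rear [ 0.6431 -0.0648  0.057 ]
```

>>> step_arm(rows=[[[-1,1.2,-2,0,0,0,0],[-1,2.4,-3.8,0,0,0,0],[-1,2.4,-4,0,0,0,0],[-1,1.9,-3.2,0,0,0,0],[-1,1.0,-1.8,-1,0,0,0],[-1,0,0,-3,0,0,0],[-1,0,0,-4,0,0,0],[-1,0,0,-3.5,0,0,0],[-1,0,0,-2,0,0,0],[-1,0,0,-1.2,0,0,0],[-1,0,0,-0.6,0,0,0],[-1,0,0,0,0,0,0]]])

```text
clock: 10.38
tool_pos: [0.5891, 0.1321, 0.1076]
orientation: [-90.0, 0.0, 86.0]
force: [1.3, -0.7, -1.1]
opening: 0.0198
```

>>> step_arm(rows=[[[-1,0,0,-0.4,0,0,0],[-1,0,0,-0.2,0,0,0],[-1,0,0,0,0,0,0]]])

```text
clock: 10.75
tool_pos: [0.5891, 0.132, 0.1017]
orientation: [-90.0, -0.0, 86.0]
force: [-0.1, -0.2, -1.5]
opening: 0.0201
```

>>> step_arm(rows=[[[-1,0,0,-0.15,0,0,0],[-1,0,0,-0.15,0,0,0],[-1,0,0,0,0,0,0]]])

```text
clock: 11.12
tool_pos: [0.5904, 0.1322, 0.1003]
orientation: [-90.2, -0.0, 86.1]
force: [-0.9, 1.1, 7.9]
opening: 0.0197
```

>>> step_arm(rows=[[[0,0,0,0,0,0,0],[0,0,0,0,0,0,0],[0,0,0,2,0,0,0],[0,0,0,5,0,0,0],[0.2,0,0,6,0,0,0],[0.2,0,0,4.5,0,0,0],[0.2,-3.4,4.4,0,0,0,0],[0.2,-3.4,4.4,0,0,0,0],[0.2,-3.5,4.4,0,0,0,0],[0.2,-3.5,4.3,0,0,0,0],[0.2,-3.5,4.3,0,0,0,0],[0.2,0,0,-4,0,0,0]]])

```text
clock: 12.62
tool_pos: [0.4152, 0.3541, 0.2358]
orientation: [-90.2, -0.3, 86.3]
force: [0.3, -0.1, -1.1]
opening: 0.0523
```

```bash
python3 - <<'E'
from h import *
snap("scene","sc2")
o=ctrl.get_obs(); print(o["tool_pos"],o["orientation"],o["opening"])
comp("F",crop("sc2",150,130,520,290,2.1))
E
```

```text
[0.41303757 0.35024826 0.22824205] [-89.77721894   0.16132851  86.17177176] 0.052786911667520385
(336, 777, 3)
```

View pics/F.png

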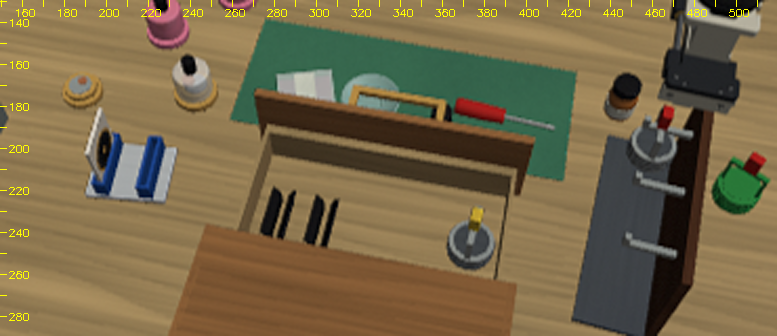

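>>> step_arm(rows=[[[0.2,0.35,0,-2.5,0,0,0],[0.2,0,0,-3,0,0,0],[0.2,0,0,-1.5,0,0,0],[0.2,0,0,-0.7,0,0,0],[0.2,0,0,0,0,0,0],[-1,0,0,0,0,0,0],[-1,0,0,0,0,0,0],[-1,0,0,0,0,0,0],[-1,0,0,0,0,0,0],[-1,0,0,0,0,0,0]]])

```text
clock: 13.92
tool_pos: [0.4196, 0.35, 0.1568]
orientation: [-90.0, -0.0, 86.0]
force: [-1.5, 0.2, 2.7]
opening: 0.0199
```

>>> step_arm(rows=[[[-0.3,0,0,0,0,0,0],[-0.3,0,0,0,0,0,0],[-0.3,0,0,-0.6,0,0,0],[-1,0,0,0,0,0,0],[-1,0,0,0,0,0,0],[-1,0,0,0,0,0,0],[-1,0,0,0.6,0,0,0],[-1,0,0,0.7,0,0,0],[-1,0,0,0.7,0,0,0],[-1,0,0,0,0,0,0]]])

```text
clock: 15.18
tool_pos: [0.4198, 0.3504, 0.1715]
orientation: [-90.0, -0.1, 86.0]
force: [-0.7, -0.0, -1.6]
opening: 0.0194
```

>>> step_arm(rows=[[[-1,-0.1,-1,0,0,0,0],[-1,-0.15,-2,0,0,0,0],[-1,-0.15,-2,0,0,0,0],[-1,-0.1,-1.2,0,0,0,0],[-1,0,0,2,0,0,0],[-1,0,0,3.5,0,0,0],[-1,0,0,3.5,0,0,0],[-1,2,-3,0,0,0,0],[-1,3.6,-5.1,0,0,0,0],[-1,3.6,-5.1,0,0,0,0],[-1,3.6,-5.1,0,0,0,0],[-1,2.5,-3.9,0,0,0,0]]])

```text
clock: 16.68
tool_pos: [0.5684, 0.0632, 0.2606]
orientation: [-90.0, 0.0, 86.0]
force: [0.8, 1.1, -1.1]
opening: 0.0198
```

>>> step_arm(rows=[[[-1,0,0,-3,0,0,0],[-1,0,0,-4,0,0,0],[-1,0,0,-4,0,0,0],[-1,0,0,-2.5,0,0,0],[-1,0,0,-1.2,0,0,0],[-1,0,0,-0.6,0,0,0],[-1,0,0,-0.3,0,0,0],[-1,0,0,-0.2,0,0,0],[-1,0,0,0,0,0,0]]])

```text
clock: 17.8
tool_pos: [0.5678, 0.0661, 0.103]
orientation: [-90.0, -0.0, 86.0]
force: [-0.5, -0.3, -0.7]
opening: 0.0195
```

>>> step_arm(rows=[[[-1,0,0,-0.15,0,0,0],[-1,0,0,-0.15,0,0,0],[-1,0,0,-0.1,0,0,0],[-1,0,0,0,0,0,0]]])

```text
clock: 18.3
tool_pos: [0.568, 0.0659, 0.0992]
orientation: [-90.1, -0.0, 86.1]
force: [0.3, -1.0, 4.6]
opening: 0.0198
```

>>> step_arm(rows=[[[-0.1,0,0,0,0,0,0],[-0.1,0,0,0,0,0,0],[-0.1,0,0,2,0,0,0],[-0.1,0,0,6,0,0,0],[-0.1,0,0,6,0,0,0],[-0.1,0,-5.7,0,0,0,-10],[-0.1,0,-5.7,0,0,0,-10],[-0.1,0,-5.7,0,0,0,-10],[-0.1,0,-5.7,0,0,0,-10],[-0.1,0,-5.7,0,0,0,-10],[-0.1,0,-5.7,0,0,0,-10],[-0.1,0,-5.7,0,0,0,-10]]])

```text
clock: 19.8
tool_pos: [0.5673, -0.3348, 0.2383]
orientation: [-90.0, 0.0, 15.7]
force: [1.0, -0.3, 0.4]
opening: 0.0396
```

>>> step_arm(rows=[[[-0.1,0,-5.5,0,0,0,-9.2],[-0.1,0,0,0,0,0,0]]])

```text
clock: 20.05
tool_pos: [0.5665, -0.3915, 0.2369]
orientation: [-90.0, 0.1, 6.5]
force: [-0.1, 0.2, -0.1]
opening: 0.0394
```

```bash
python3 - <<'E'
from h import *
snap("wrist","w3"); snap("scene","sc3")
o=ctrl.get_obs(); print(o["tool_pos"],o["orientation"],o["opening"])
c=cam("wrist")
for p in ([.5307,-.3943,.11],[.602,-.3846,.11],[.566,-.389,.11],[.566,-.389,.01]): print(proj(c,p))
p0=proj(c,[.566,-.389,.11]); print(p0)
comp("G",crop("w3",140,80,500,290,2.1),crop("sc3",160,140,430,280,2.1)[:160],v=True)
E
```

```text
[ 0.56708901 -0.38849271  0.23761752] [-8.99517224e+01  6.05658682e-02  6.78975565e+00] 0.039113055696175895
[318.1 160.8]
[319.4 227.1]
[319.2 194.9]
[319.3 174.9]
[319.2 194.9]
(601, 756, 3)
```

View pics/G.png

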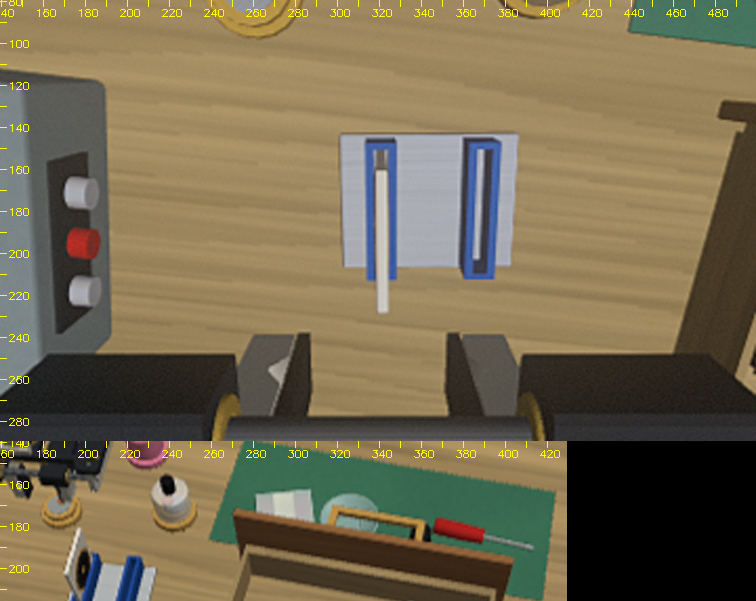

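>>> step_arm(rows=[[[-0.1,0,0.15,-4,0,0,0],[-0.1,0,0,-5,0,0,0],[-0.1,0,0,-4,0,0,0],[-0.1,0,0,-2.3,0,0,0],[-0.1,0,0,-1,0,0,0],[-0.4,0,0,0,0,0,0],[-0.7,0,0,0,0,0,0],[-1,0,0,0,0,0,0],[-1,0,0,0,0,0,0],[-1,0,0,0,0,0,0]]])

```text
clock: 21.4
tool_pos: [0.5681, -0.3878, 0.0764]
orientation: [-90.1, -0.1, 6.8]
force: [0.5, -4.6, -0.7]
opening: 0.006
```

>>> step_arm(rows=[[[-1,0,0,1,0,0,0],[-1,0,0,3,0,0,0],[-1,0,0,5,0,0,0],[-1,0,0,5,0,0,0],[-1,0.4,3,0,0,0,-3],[-1,0.8,5.6,0,0,0,-3],[-1,0.8,5.7,0,0,0,0],[-1,0.8,5.6,0,0,0,0],[-1,0.6,4.4,0,0,0,0],[-1,0.2,1.9,0,0,0,0],[-1,0,0,0,0,0,0]]])

```text
clock: 22.78
tool_pos: [0.6035, -0.1234, 0.2155]
orientation: [-90.0, 0.0, 0.9]
force: [0.3, 0.3, -0.7]
opening: 0.0058
```

```bash
python3 - <<'E'
from h import *
snap("wrist","w4")
o=ctrl.get_obs(); print(o["tool_pos"],o["orientation"],o["opening"],o["force"])
c=cam("wrist")
for p in ([.570,-.126,.057],[.643,-.1247,.057],[.570,-.0666,.057],[.604,-.1254,.110],list(o["tool_pos"])): print(proj(c,p))
comp("H",crop("w4",160,80,480,300,2.4))
E
```

```text
[ 0.60341115 -0.12438723  0.21555247] [-8.99952782e+01  1.69016373e-02  8.77777466e-01] 0.005816827367512686 [-0.3407464   0.2993061  -1.09237922]
[318.7 159.3]
[319.  220.5]
[372. 160.]
[318.7 202.8]
[319.6 254. ]
(528, 768, 3)
```

View pics/H.png

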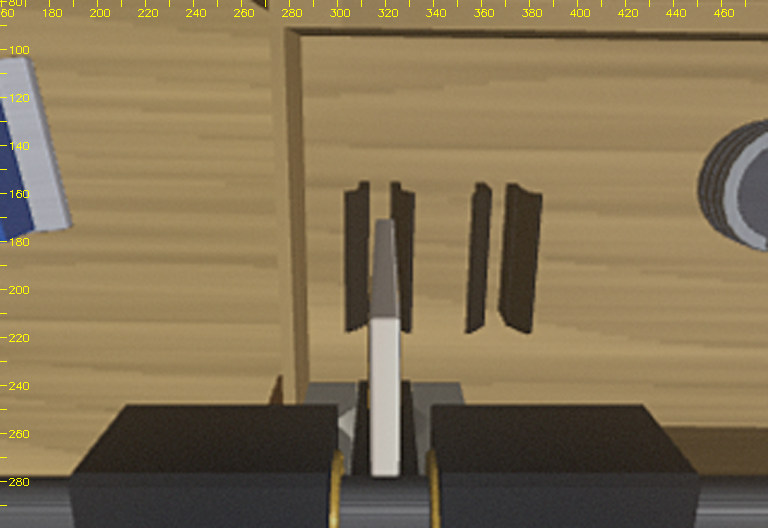

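>>> step_arm(rows=[[[-1,0,-0.15,-2,0,0,0],[-1,0,0,-3.5,0,0,0],[-1,0,0,-2.5,0,0,0],[-1,0,0,-1.5,0,0,0],[-1,0,0,-1,0,0,0],[-1,0,0,-0.8,0,0,0],[-1,0,0,-0.7,0,0,0],[-1,0,0,-0.5,0,0,0],[-1,0,0,0,0,0,0]]])

```text
clock: 23.95
tool_pos: [0.6035, -0.126, 0.0904]
orientation: [-90.0, 0.0, 0.8]
force: [-0.1, -0.1, -2.5]
opening: 0.006
```

>>> step_arm(rows=[[[-1,0,0,-0.2,0,0,0],[-1,0,0,-0.15,0,0,0],[-1,0,0,-0.1,0,0,0],[-1,0,0,0,0,0,0]]])

```text
clock: 24.45
tool_pos: [0.6038, -0.126, 0.0864]
orientation: [-90.0, -0.0, 0.8]
force: [-0.8, 0.2, 1.8]
opening: 0.0058
```

>>> step_arm(rows=[[[-0.7,0,0,0,0,0,0],[-0.4,0,0,0,0,0,0],[-0.3,0,0,0,0,0,0],[-0.3,0,0,3,0,0,0],[-0.3,0,0,6,0,0,0],[-0.1,0,0,6,0,0,0],[0,-3,-3,0,0,0,0],[0,-4.3,-4.2,0,0,0,0],[0,-4.3,-4.2,0,0,0,0],[0,-4.3,-4.2,0,0,0,0],[0,-3,-3,0,0,0,0],[0,0,0,0,0,0,0]]])

```text
clock: 25.95
tool_pos: [0.4126, -0.3135, 0.2364]
orientation: [-90.0, -0.0, 0.6]
force: [-0.6, -0.9, -0.7]
opening: 0.0437
```

```bash
python3 - <<'E'
from h import *
snap("wrist","w5");snap("scene","sc5")
o=ctrl.get_obs(); print(o["tool_pos"],o["orientation"],o["opening"],o["force"])
c=cam("wrist")
for p in ([.4087,-.3123,.09],[.4087,-.3123,0]): print(proj(c,p))
comp("I",cv2.resize(crop("w5",0,0,640,400,1),None,fx=1,fy=.75)[:300],crop("sc5",200,120,420,270,1.99),v=True)
E
```

```text
[ 0.41435494 -0.31234409  0.23624146] [-9.00056328e+01 -2.92167776e-02  7.60017393e-01] 0.043882637328446765 [-0.13652677  0.84157956  0.82613596]
[319.8 186.1]
[319.9 170.2]
(598, 640, 3)
```

View pics/I.png

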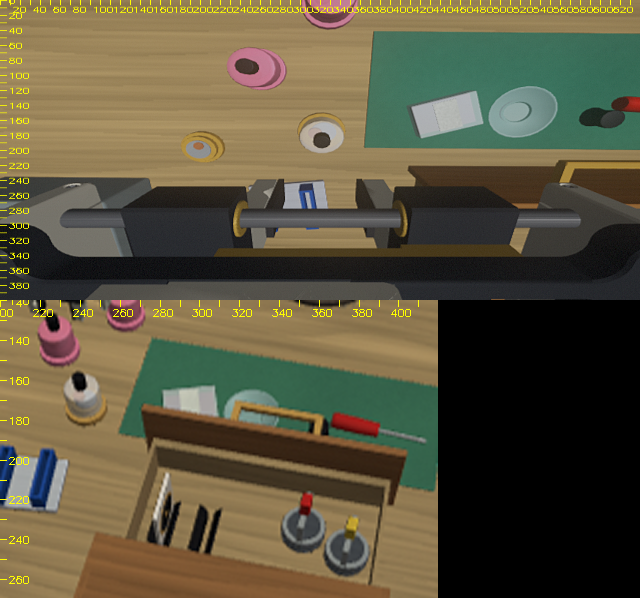

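>>> step_arm(rows=[[[0,-0.45,0.05,-4,0,0,0],[0,0,0,-5,0,0,0],[0,0,0,-4,0,0,0],[0,0,0,-2.5,0,0,0],[0,0,0,-1.4,0,0,0],[0,0,0,0,0,0,0],[-0.5,0,0,0,0,0,0],[-1,0,0,0,0,0,0],[-1,0,0,0,0,0,0],[-1,0,0,0,0,0,0]]])

```text
clock: 27.3
tool_pos: [0.4105, -0.3119, 0.0678]
orientation: [-90.0, -0.1, 0.8]
force: [-1.2, -1.8, 4.6]
opening: 0.0194
```

>>> step_arm(rows=[[[-1,0,0,1,0,0,0],[-1,0,0,3,0,0,0],[-1,0,0,5,0,0,0],[-1,0,0,5,0,0,0],[-1,0,0,3.5,0,0,0],[-1,1.5,2.5,0,0,0,0],[-1,2.7,4.3,0,0,0,0],[-1,3,4.8,0,0,0,0],[-1,3,4.8,0,0,0,0],[-1,3,4.8,0,0,0,0],[-1,2.7,4.4,0,0,0,0],[-1,2,3.2,0,0,0,0]]])

```text
clock: 28.8
tool_pos: [0.5893, -0.0214, 0.242]
orientation: [-90.0, 0.1, 0.9]
force: [-0.3, 0.7, -2.3]
opening: 0.0196
```

>>> step_arm(rows=[[[-1,1.0,1.8,0,0,0,0],[-1,0,0,-2,0,0,0],[-1,0,0,-4,0,0,0],[-1,0,0,-4,0,0,0],[-1,0,0,-2.5,0,0,0],[-1,0,0,-1,0,0,0],[-1,0,0,0,0,0,0]]])

```text
clock: 29.68
tool_pos: [0.5988, -0.0058, 0.1071]
orientation: [-90.0, 0.0, 0.8]
force: [0.1, 0.3, -2.2]
opening: 0.0194
```

>>> step_arm(rows=[[[-1,0,0,-0.8,0,0,0],[-1,0,0,-0.5,0,0,0],[-1,0,0,-0.25,0,0,0],[-1,0,0,-0.2,0,0,0],[-1,0,0,-0.15,0,0,0],[-1,0,0,0,0,0,0]]])

```text
clock: 30.42
tool_pos: [0.599, -0.0056, 0.088]
orientation: [-90.0, 0.0, 0.8]
force: [-1.0, 1.0, -2.4]
opening: 0.019
```

>>> step_arm(rows=[[[-1,0,0,-0.1,0,0,0],[-1,0,0,-0.1,0,0,0],[-1,0,0,-0.05,0,0,0],[-1,0,0,0,0,0,0]]])

```text
clock: 30.92
tool_pos: [0.6008, -0.0056, 0.0877]
orientation: [-90.0, -0.2, 0.9]
force: [-0.5, -0.3, 8.9]
opening: 0.0192
```

>>> step_arm(rows=[[[-0.6,0,0,0,0,0,0],[-0.2,0,0,0,0,0,0],[-0.2,0,0,0,0,0,0],[-0.2,0,0,3,0,0,0],[-0.2,0,0,6,0,0,0],[-1,0,0,5,0,0,0],[-1,-5,0.3,0,0,0,0],[-1,-5,0.3,0,0,0,0],[-1,-4.3,0.4,0,0,0,0],[-1,0,0,0,0,0,0]]])

```text
clock: 32.17
tool_pos: [0.4537, 0.0044, 0.2262]
orientation: [-89.9, -0.1, 0.9]
force: [0.3, -0.0, 0.7]
opening: 0.0001
```

```bash
python3 - <<'E'
from h import *
snap("wrist","w6");a=snap("scene","sc6");b=snap("side","si6")
o=ctrl.get_obs(); print(o["tool_pos"],o["orientation"],o["opening"],o["force"])
comp("J",crop("sc6",240,140,420,270,4)[:330,:],cv2.resize(cv2.imread("pics/raw_w6.png"),None,fx=.65,fy=.65),v=True)
c=cam("wrist");
for p in ([.434,.005,.124],[.4806,.005,.148]): print(proj(c,p))
E
```

```text
[0.45671333 0.00469614 0.22587546] [-8.99863348e+01 -5.33856551e-02  8.52935055e-01] 0.0006969385151353196 [-0.1805981   0.0794628  -0.83342861]
(590, 720, 3)
[320.4 180.1]
[319.7 236.6]
```

View pics/J.png

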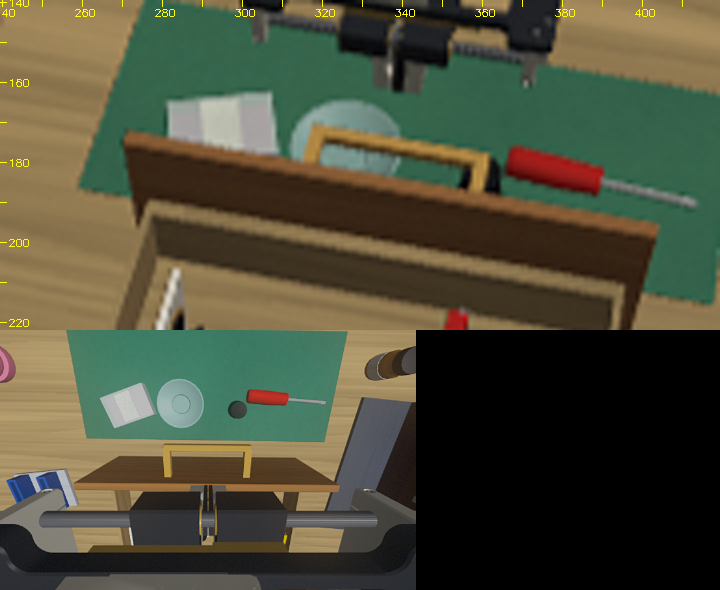

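```bash
python3 - <<'E'
from h import *
comp("K",crop("sc6",250,190,410,275,4.5))
E
```

```text
(382, 720, 3)
```

View pics/K.png

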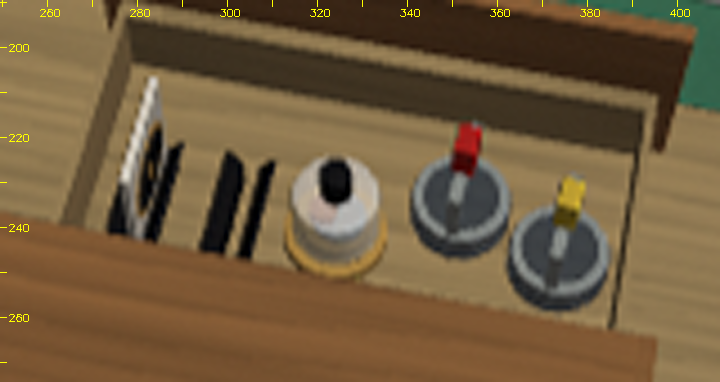

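>>> step_arm(rows=[[[-1,0,0,-4,0,0,0],[-1,0,0,-4,0,0,0],[-1,0,0,-2.5,0,0,0],[-1,0,0,-1.2,0,0,0],[-1,0.6,0,0,0,0,0],[-1,0.4,0,0,0,0,0],[-1,0.5,0,0,0,0,0],[-1,0.7,0,0,0,0,0],[-1,1,0,0,0,0,0],[-1,1.2,0,0,0,0,0],[-1,1.3,0,0,0,0,0],[-1,1.3,0,0,0,0,0]]])

```text
clock: 33.83
tool_pos: [0.5271, 0.0044, 0.1084]
orientation: [-90.0, 0.0, 0.8]
force: [-3.3, 1.2, 0.9]
opening: 0.0003
```

>>> step_arm(rows=[[[-1,1.3,0,0,0,0,0],[-1,1.3,0,0,0,0,0],[-1,1.3,0,0,0,0,0],[-1,1.3,0,0,0,0,0],[-1,1.3,0,0,0,0,0],[-1,1.3,0,0,0,0,0],[-1,1.2,0,0,0,0,0],[-1,1.0,0,0,0,0,0],[-1,0.8,0,0,0,0,0],[-1,0.5,0,0,0,0,0],[-1,0.4,0,0,0,0,0],[-1,0,0,0,0,0,0]]])

```text
clock: 35.33
tool_pos: [0.6436, 0.0044, 0.1088]
orientation: [-90.0, -0.1, 0.8]
force: [-0.4, -0.4, 0.8]
opening: 0.0004
```

>>> step_arm(rows=[[[-1,0.4,0,0,0,0,0],[-1,0.4,0,0,0,0,0],[-1,0.3,0,0,0,0,0],[-1,0.2,0,0,0,0,0],[-1,0,0,0,0,0,0]]])

```text
clock: 35.95
tool_pos: [0.6564, 0.0045, 0.1085]
orientation: [-90.0, -0.0, 0.8]
force: [-0.2, -0.1, 0.2]
opening: 0.0003
```

>>> step_arm(rows=[[[-1,0.2,0,0,0,0,0],[-1,0.2,0,0,0,0,0],[-1,0.2,0,0,0,0,0],[-1,0.1,0,0,0,0,0]]])

```text
clock: 36.45
tool_pos: [0.6632, 0.0045, 0.1085]
orientation: [-90.0, -0.0, 0.8]
force: [-1.3, 0.6, 0.6]
opening: 0.0005
```

>>> step_arm(rows=[[[-1,0.2,0,0,0,0,0],[-1,0.2,0,0,0,0,0],[-1,0.2,0,0,0,0,0],[-1,0,0,0,0,0,0]]])

```text
clock: 36.95
tool_pos: [0.6646, 0.0044, 0.1085]
orientation: [-90.0, 0.5, 0.8]
force: [-19.1, 5.3, 12.6]
opening: 0.0004
```

```bash
python3 - <<'E'
from h import *
snap("scene","sc7");print(ctrl.get_obs()["force"])
comp("L",crop("sc0",220,215,400,275,4),crop("sc7",220,215,400,275,4),v=True)
E
```

```text
[-18.46519661   4.97716605  11.735853  ]
(480, 720, 3)
```

View pics/L.png

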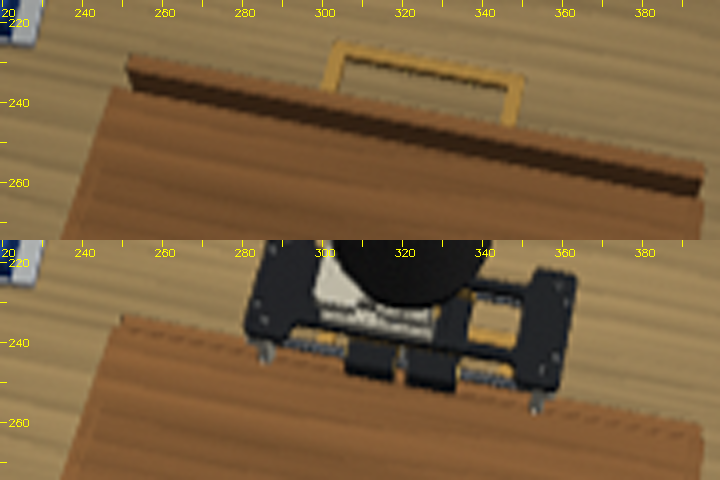

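>>> step_arm(rows=[[[-1,-0.6,0,0,0,0,0],[-1,-0.6,0,0,0,0,0],[-1,0,0,0,0,0,0],[-1,0,0,3,0,0,0],[-1,0,0,6,0,0,0],[-1,0,0,6,0,0,0],[-1,-5,0,2,0,0,0],[-1,-6,0,0,0,0,0],[-1,0,0,0,0,0,0]]])

```text
clock: 38.12
tool_pos: [0.544, 0.0041, 0.2799]
orientation: [-89.9, -0.1, 0.9]
force: [1.3, 0.5, 0.7]
opening: 0.0002
```

```bash
python3 - <<'E'
from h import *
snap("scene","sc8");snap("side","si8");print(ctrl.get_obs()["force"])
comp("M",crop("sc8",150,130,530,290,2.1),crop("si8",325,125,480,250,2)[:230],v=True)
E
```

```text
[-0.42625651 -0.33305328 -0.12919866]
(566, 798, 3)
```

View pics/M.png

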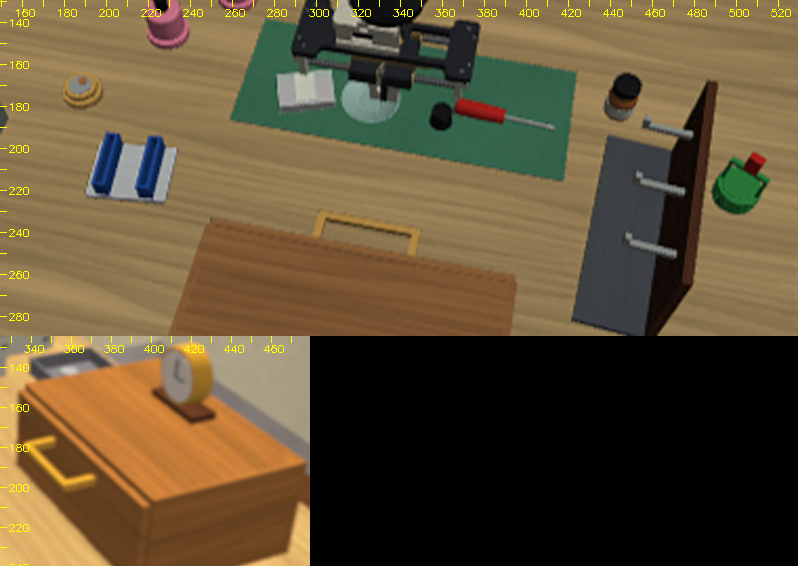

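The drawer is shut flush, with its handle around (325,238). The rack and all the hooks are empty, the bystanders haven't moved, and the arm is clear. I'm handing the job in.

```bash
python3 -c "
from plant import ctrl
print(ctrl.close_job())"
```

```text
the job is handed in; nothing more can be done
None
```

The parts are put away and the job is handed in, at about 38 s of the 210 s allowed. The hand-in reports no verdict, so I can't confirm the official result.

- **What I did:** I pulled the drawer open by its handle and set the yellow and red baskets on its floor; no blue basket was present. I stood the black-faced dial, the only one present, in the outer slot. I then set the clear dome beside the baskets and pushed the drawer shut to its stop.
- **Last checks with the drawer open:** both baskets, the dome and the dial were standing upright in the drawer.
- **Last checks after shutting:** the drawer front was flush with the cabinet, the hooks and rack were empty, the bystanders looked unmoved, and the arm was clear of everything. I couldn't see inside the shut drawer, so I didn't check the parts again after the push.
- **One disagreement:** the drawer started about 15–20 mm ajar rather than shut. My first handle measurement was therefore that far off the true shut position, so I kept pushing until it hit the stop (about 19 N) instead of stopping at the expected spot.

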